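# Unbolt the specimen transport case

### The arm

A 6-joint arm with a two-finger parallel gripper is mounted at the origin on a cart in front of the work surface, level with it; the furniture and walls round the work are solid. World frame = base frame: x ahead of the robot, y to its left, z up, the work surface at z = 0. Lengths are in m, angles in rad, forces in N, time in s.
With the tool pointing down it reaches from about 0.425 to 0.95 m from the base axis. Payload 3.5 kg.
Tool frame: the origin (TCP) lies midway between the tips of the shut fingers; the grasp point (between the pads) lies 19 mm behind it (ctrl.pinch_z is the distance from the TCP to the grasp point, in m); z points along the fingers, y is the line along which they close (so a half turn about z gives the same grasp; the last joint's range is limited). The gripper opens to 85 mm and grips with 20 to 120 N. Pads are 22 mm wide; open, the fingers measure 114 mm over their backs; the gripper's body (76 mm by 85 mm) begins 54 mm behind the grasp point. The pads swing forward as they close: fully open they stand 13 mm farther back than shut.
Start: joints at [1.157, 0.286, 1.577, -0, 1.279, -0.15], TCP at [0.176, 0.652, 0.231] pointing down, gripper open.
Joint ranges: [-2.77, 2.77], [-0.9, 2.22], [0.21, 2.48], [-1.53, 4.67], [0.24, 2.81], [-2.84, 2.84]. Speed limits (rad/s): [2.79, 2.79, 3.14, 3.14, 3.14, 3.14].

### API

Orientations are given as a unit quaternion [x, y, z, w].
In Python, from plant import get_state, viewer, sign_off, ctrl gives the robot as it stands. The module is installed in compiled form; this text tells all that it offers.
- The arm moves only by the shell command python3 -m handwheel 'ROWS' [FORCE]. ROWS is JSON, a list that holds one entry, the list of rows, each a list of 5 numbers: the finger opening in m, from 0 to 0.0854, then the shift along the tool's x, y, z in m, then the turn about the tool's z in degrees. In form: [[[claw, x, y, z, spin], ...]]. A call has 1 to 12 rows; each row shifts and turns the commanded pose from where the row before left it, along the tool's axes as they then stand; what a row does not reach is not made up. A row lasts 1/12 s, in which the tool goes at most 41.7 mm and 7.16 degrees, less where a joint would pass 70% of its speed; a pose out of reach is approached as far as the arm can. A call is refused whole if a number of a shift passes 0.0417 or a number of a turn 7.16, either way. A call with a gripper value outside its range is refused whole. The fingers move at their own pace and stop on an object; FORCE is the grip in N (left out, the last holds). Time passes only in rows, so rows that do not move let the fingers close. It gives the time, the measured TCP pose, the force, the opening and the grip force at its end, in the units of the state.
- get_state(): the state, without advancing time (a new reading comes with each control period).
- viewer.read_camera(name): name is "scene" or "top"; returns the picture (384x512x3 uint8, blue, green, red); there is no depth.
- viewer.camera_params(name): a dict with "fov_y" (degrees; the focal length in pixels is half the picture's height over the tangent of half this angle, whatever the lens; pixels are square), "cx", "cy" (the principal point, pixels), "k1" (the pictures are not rectified: a ray, as slopes to the right and down, at radius r is drawn at 1 + k1 r^2 times it, then the intrinsics apply), "xyz" and "attitude" of the camera in the world. Camera axes: x right, y up, looking along -z (the intrinsics and any distortion apply to the point x, -y, -z); pixel columns grow to the right and rows downward; lengths in m; the calibration is good to about 2 mm. A picture is of the moment at which its call begins. camera_params takes no time and is no camera call.
- sign_off(): hands the job in; it is judged then, once.
Trained networks look in the newest picture that a camera, given by its name, has taken for a name from the list of things; names that differ only in an ending like _2 or _b are one class to them, and where a whole thing is asked for, a point or a joint stands for the part that bears it (a point fixed in the world has none). Each returns a list of dicts, best first, with "confidence" (0 to 1); they miss things now and then, are a little off and sometimes report something else, mostly with a low value. They report only what shows in the picture. A call takes as long as a camera call.
- viewer.look_for(camera, name): "extent" ([left, top, width, height] as shares, 0 to 1, of the picture: columns of its width, rows of its height, round what is visible of it).
- viewer.outline_of(camera, name): "mask" (384x512 bool, what is visible of it) and "extent" ([left, top, width, height] as shares, 0 to 1, of the picture: columns of its width, rows of its height, round what is visible of it).
- viewer.pinpoint(camera, name): "xy" ([column, row] as shares, 0 to 1, of the picture: columns of its width, rows of its height: a listed point, or the origin of a listed thing).
The state is a dict: "time": time; "qpos": joint angles; "dq": joint speeds; "joint_efforts": joint torques, N m; "eef_pos": TCP position; "tcp_rot": TCP orientation; "contact_force": force on the tool from outside, world axes, zero at the start; "wrist_torque": the same for the moment, N m; "opening": opening from 0.0 (shut) to 1.0 (fully open); "finger_force": force on a finger pad.
Only numpy, scipy, OpenCV 4.12 (cv2) and the standard library are available. Lean on these libraries where they do the work, as an engineer would, in place of code of your own. Each camera call takes 0.05 s, during which the arm holds its last target. There are 200 camera calls.

### The job

Unbolt the lid of the specimen transport case: with one fingertip press the long spring catch plate on its lid well down, and keep it down the whole way while the other fingertip pushes the bolt's thumb tab along, drawing the bolt out of the end block until it reaches its stop. Then lift off, so that the catch springs back up and locks the bolt open. Lift nothing, and leave the vial and the two bottles beside the case standing where they are.

Things in the scene. Friction and masses are not known exactly. Their poses are not given: they have to be found in the camera images.
- case: white and grey specimen transport case fixed to the worktop, 146 x 203 mm (its x, y), lid top at z = 80 mm, yaw within 0.6 rad of 0. Origin: centre of its underside. On the lid a steel bolt slides along the case's y, a spring catch plate beside it. An end block (y = -88 to -104 mm, top z = 107 mm) holds the locked bolt's nose. The rest of the lid's fittings stay below z = 102 mm.
- bolt_tab (a point): centre of the top edge of the bolt's upright thumb tab: steel plate 28 mm wide (case x), 6 mm thick (case y), top at z = 132 mm, 36 mm proud of the arm below it. Locked, it lies at case x = -36, y = -15 mm. Push its face that looks to case -y, towards case +y.
- catch_top (a point): centre of the top of the spring catch: level steel plate 30 mm wide (case x), 100 mm long (case y), at rest at case x = 36, y = -12, z = 114 mm. Goes straight down 9 mm against a spring, 3 N at rest, 7 N at the stop; a finger may slide along it. Tab and plate are 72 mm apart centre to centre: fingers opened 50 to 65 mm along case x straddle the bolt, one over the plate, one beside the tab.
- bolt (a joint): travel of the bolt towards case +y: 0 locked (start, up to 1 mm of play), 0.042 m at its open stop. Friction 1.5 N, no spring. The catch's tooth blocks it unless the catch is down over 4 mm; let up on the way, the tooth catches in the bolt's rack; past 0.039 the released catch springs fully up and locks the bolt open.
- catch (a joint): depression of the spring catch: 0 up, 0.009 m fully down at its stop
- control_vial_0: small capped vial, 20 mm across, 54 mm tall, standing loose on the worktop by the case's robot side; origin: centre of its underside. Leave alone.
- oil_dropper: small brown dropper bottle with a black teat, 33 mm across, 98 mm tall, standing loose by the case's end; origin: centre of its underside. Leave alone.
- stain_b: brown bottle with a white cap, 52 mm across, 113 mm tall, standing loose by the case's other end; origin: centre of its underside. Leave alone.

How it is judged:
By the outcome, as a careful person would: the job done as asked, in the order asked, and still so for the second after the job is handed in, with the robot touching nothing.
It also fails if it takes over 35 s, if anything falls off the work surface, if the arm or the gripper's body presses on something with over 40 N, if the wrist force passes 120 N, or if a joint passes its speed limit or range.

## Working session

There is one attempt and no reset: what is moved stays moved. The work goes in short steps, Python scripts to look and compute and a shell command to move; the robot and the scene stay as the last step left them, time stands still between calls to the robot, and variables do not carry over. Pictures are saved under pics/ and viewed, at most 10 in all, crops included, and the job is handed in when it is done.

```bash
mkdir -p pics; cat > h.py <<'E'
import numpy as np, cv2
from plant import get_state, viewer, sign_off, ctrl
from scipy.spatial.transform import Rotation as R
def cam(n):
    p=viewer.camera_params(n); f=192/np.tan(np.radians(p['fov_y'])/2)
    a=np.array(p['attitude']); 
    M=R.from_quat(a).as_matrix() if a.shape==(4,) else a
    return p,f,M
def ray(n,c,r):
    p,f,M=cam(n); u=np.array([(c-p['cx'])/f,(r-p['cy'])/f]); v=u.copy()
    for _ in range(30): v=u/(1+p['k1']*(v@v))
    return np.array(p['xyz']),M@np.array([v[0],-v[1],-1])
def at(n,c,r,z):
    o,d=ray(n,c,r); return o+d*(z-o[2])/d[2]
def proj(n,P):
    p,f,M=cam(n); q=M.T@(np.array(P)-p['xyz']); v=np.array([q[0],-q[1]])/-q[2]
    v=v*(1+p['k1']*(v@v)); return v*f+[p['cx'],p['cy']]
E
python3 - <<'E'
from h import *
for n in ("scene","top"):
    print(viewer.camera_params(n))
    cv2.imwrite(f'pics/{n}0.png',viewer.read_camera(n))
    for k,z in dict(case=0,bolt_tab=.132,catch_top=.114,control_vial_0=0,oil_dropper=0,stain_b=0).items():
        for d in viewer.pinpoint(n,k)[:2]:
            c,r=d['xy'][0]*512,d['xy'][1]*384
            print(n,k,round(d['confidence'],2),np.round([c,r]),np.round(at(n,c,r,z),4))
s=get_state(); print(s,ctrl.pinch_z)
E
```

```text
{'fov_y': 47.61998698450211, 'cx': 251.7065685852471, 'cy': 195.54403185323338, 'k1': -0.018828476115348873, 'xyz': array([ 0.30966893, -0.62127855,  0.74542622]), 'attitude': array([ 0.38203773, -0.05610454, -0.1234697 ,  0.9141415 ])}
scene case 0.76 [266. 262.] [ 0.4943 -0.0939  0.    ]
scene bolt_tab 0.97 [252. 222.] [ 0.4627 -0.0929  0.132 ]
scene catch_top 0.68 [288. 235.] [ 0.5246 -0.1261  0.114 ]
scene catch_top 0.59 [251. 223.] [ 0.4642 -0.0791  0.114 ]
scene control_vial_0 0.51 [217. 243.] [ 0.4042 -0.0173  0.    ]
scene stain_b 0.87 [266. 203.] [0.5442 0.0734 0.    ]
{'fov_y': 43.855789461449504, 'cx': 253.87624118490186, 'cy': 193.5906618540705, 'k1': -0.2062544059543568, 'xyz': array([0.38987429, 0.01185555, 1.00228848]), 'attitude': array([-0.0311296 ,  0.03769225,  0.70739837, -0.70512253])}
top case 0.88 [301. 187.] [ 0.5026 -0.097   0.    ]
top case 0.65 [265. 231.] [ 0.4088 -0.0203  0.    ]
top bolt_tab 0.7 [303. 202.] [ 0.4591 -0.0873  0.132 ]
top bolt_tab 0.63 [325. 167.] [ 0.5237 -0.1278  0.132 ]
top catch_top 0.74 [325. 167.] [ 0.5269 -0.1309  0.114 ]
top catch_
[... 225 characters left out ...]
': 0.7, 'qpos': array([ 1.15698412e+00,  2.86282314e-01,  1.57670238e+00,  1.56842176e-05,
        1.27863374e+00, -1.50013534e-01]), 'dq': array([-0.00045603, -0.00022079,  0.00118176,  0.00060561,  0.00234348,
        0.00017846]), 'joint_efforts': array([-6.75606880e-04, -4.05835497e+01, -2.92851412e+01, -1.90363880e-04,
        6.10445441e-04,  6.82967666e-06]), 'eef_pos': array([0.17597344, 0.65163474, 0.23133538]), 'tcp_rot': array([ 1.31519455e-01,  9.91313589e-01, -1.02916751e-05, -1.07991289e-05]), 'contact_force': array([ 0.32197319, -0.51253582, -0.27958218]), 'wrist_torque': array([-0.00932852, -0.0085383 ,  0.02525283]), 'finger_force': 0.0, 'opening': 1.0017930069990026} 0.0187
```

```bash
python3 - <<'E'
from h import *
a=cv2.imread('pics/scene0.png')[120:340,140:400]; cv2.imwrite('pics/s1.png',cv2.resize(a,(709,600)))
a=cv2.imread('pics/top0.png')[90:290,180:440]; cv2.imwrite('pics/t1.png',cv2.resize(a,(780,600)))
E
```

```text
(no output)
```

View pics/s1.png

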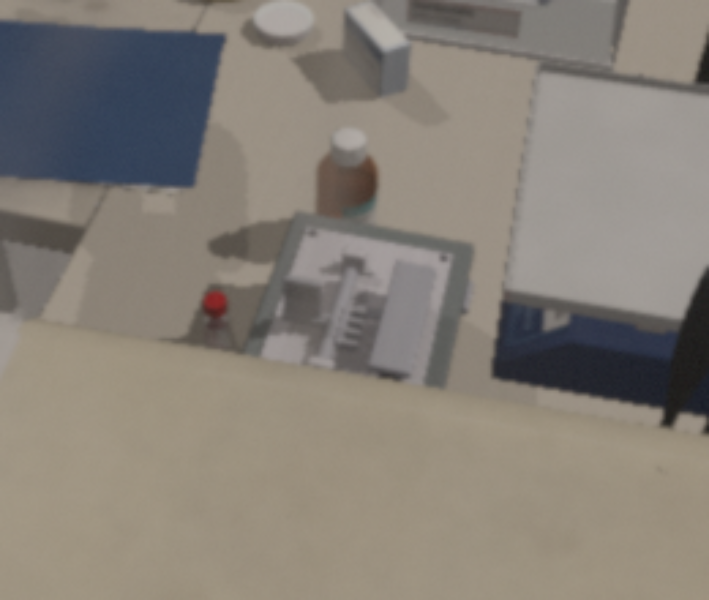

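View pics/t1.png

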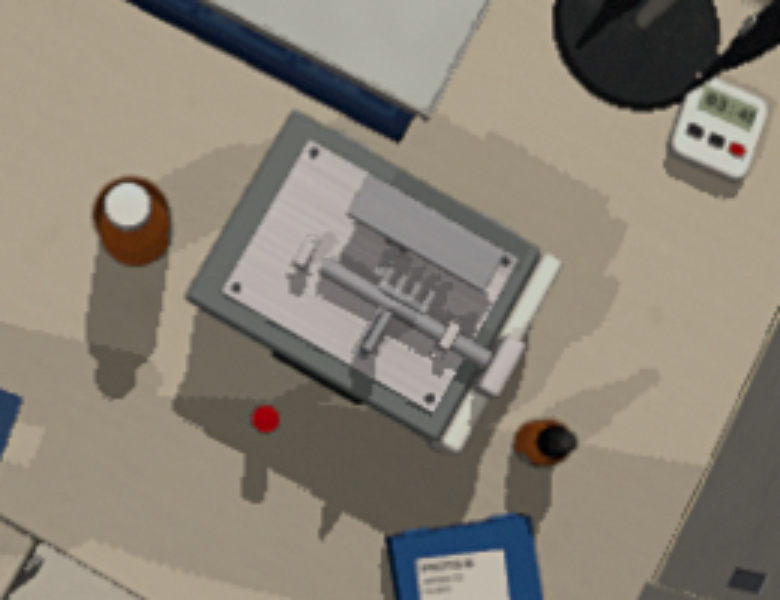

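```bash
cat > fit.py <<'E'
from h import *
from scipy.optimize import least_squares
pts=[]
for (u,v),P in {(293,112):(73,101.5,80),(188,297):(-73,101.5,80),(440,440):(-73,-101.5,80),(540,250):(73,-101.5,80),(368,177):(51,38,114),(350,213):(21,38,114),(490,288):(21,-62,114),(518,248):(51,-62,114)}.items():
    pts.append(('top',180+u/3,90+v/3,np.array(P)/1e3,1))
for n,c,r in (('top',303,202),('scene',252,222)): pts.append((n,c,r,np.array([-36,-15,132])/1e3,1))
for n,c,r in (('top',325,167),('scene',288,235)): pts.append((n,c,r,np.array([36,-12,114])/1e3,1))
def W(p,P): return R.from_euler('z',p[2]).apply(P)+[p[0],p[1],0]
f=lambda p:np.concatenate([proj(n,W(p,P))-[c,r] for n,c,r,P,w in pts])
s=least_squares(f,[.49,-.1,-.5],loss='soft_l1'); print(np.round(s.x,4),np.degrees(s.x[2])); print(np.round(f(s.x).reshape(-1,2),1).tolist())
E
python3 fit.py; python3 -c "
import cv2;cv2.imwrite('pics/t2.png',cv2.resize(cv2.imread('pics/top0.png'),(800,600)))"
```

```text
[ 0.5014 -0.0982 -0.5092] -29.176860578366547
[[0.3, -1.5], [-0.6, 1.0], [6.8, 3.7], [7.8, 2.0], [0.2, -1.6], [-1.3, 0.0], [-1.7, 0.6], [-3.8, 0.2], [3.9, -1.9], [0.0, 0.8], [-2.7, -0.0], [1.2, -0.1]]
```

View pics/t2.png

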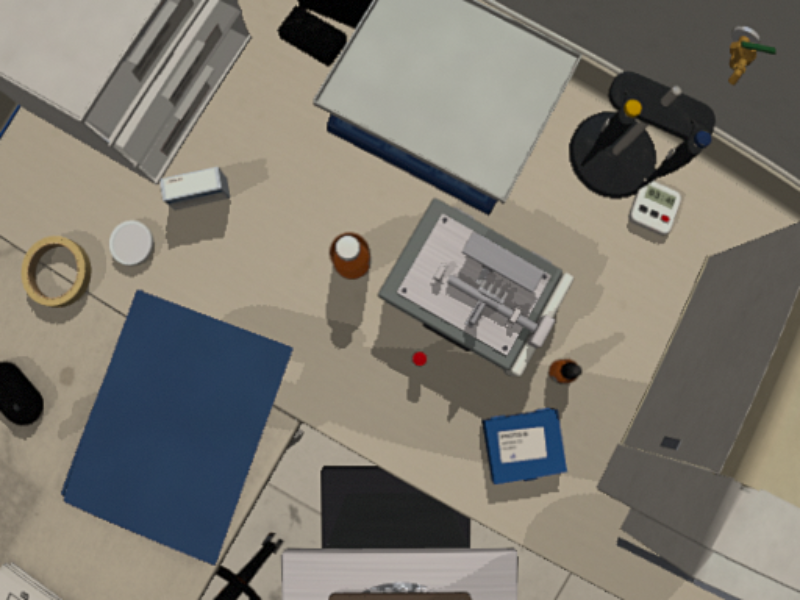

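```bash
sed -i 's/(440,440):(-73,-101.5,80),(540,250):(73,-101.5,80),//' fit.py; cat >> fit.py <<'E'
p=s.x
S=get_state(); Rt=R.from_quat(S['tcp_rot'])
x=Rt.as_matrix(); print('tool x',np.round(x[:,0],3),'tool y',np.round(x[:,1],3))
ya=np.degrees(np.arctan2(x[1,1],x[0,1])); cx=np.degrees(p[2])
for k in (0,180): 
    d=(ya-(cx+k)+180)%360-180   # turn about tool z (down) positive = yaw decreasing
    print('spin needed',d)
print('vial etc',np.round(W(p,[0,-.029,.106]),4))
for name,P in dict(vial=(.4076,-.0174,0),drop=(.399,-.213,0),stain=(.5458,.0667,0)).items(): print(name,np.round(R.from_euler('z',-p[2]).apply(np.array(P)-[p[0],p[1],0]),3))
for P in ((0,-.035,.2),(0,-.035,.13)):
    w=W(p,P); print(w, 'tool delta',np.round(Rt.inv().apply(w-S['eef_pos']),4))
E
python3 fit.py
```

```text
[ 0.5006 -0.0993 -0.5066] -29.02819031082146
[[0.7, -1.0], [0.0, 1.5], [0.7, -1.2], [-0.7, 0.5], [-1.1, 0.9], [-3.2, 0.5], [4.5, -1.5], [-0.2, 1.4], [-2.2, 0.3], [1.1, 0.4]]
tool x [-0.965  0.261  0.   ] tool y [ 0.261  0.965 -0.   ]
spin needed 103.91338104103323
spin needed -76.08661895896677
vial etc [ 0.4866 -0.1247  0.106 ]
vial [-0.121  0.026  0.   ]
drop [-0.034 -0.149  0.   ]
stain [-0.041  0.167  0.   ]
[ 0.483651   -0.12990353  0.2       ] tool delta [-0.5008 -0.6743  0.0313]
[ 0.483651   -0.12990353  0.13      ] tool delta [-0.5008 -0.6743  0.1013]
```

```bash
python3 -m handwheel '[[[0.058,0,0,0,7],[0.058,0,0,0,7],[0.058,0,0,0,7],[0.058,0,0,0,7],[0.058,0,0,0,7],[0.058,0,0,0,7],[0.058,0,0,0,7],[0.058,0,0,0,7],[0.058,0,0,0,7],[0.058,0,0,0,7],[0.058,0,0,0,7],[0.058,0,0,0,7]]]' && python3 -m handwheel '[[[0.058,0,0,0,7],[0.058,0,0,0,7],[0.058,0,0,0,5.9]]]' && python3 -m handwheel '[[[0.058,-0.014,0.031,0,0],[0.058,-0.014,0.031,0,0],[0.058,-0.014,0.031,0,0],[0.058,-0.014,0.031,0,0],[0.058,-0.014,0.031,0,0],[0.058,-0.014,0.031,0,0],[0.058,-0.014,0.031,0,0],[0.058,-0.014,0.031,0,0],[0.058,-0.014,0.031,0,0],[0.058,-0.014,0.031,0,0],[0.058,-0.014,0.031,0,0],[0.058,-0.014,0.031,0,0]]]'
cat > to.py <<'E'
import sys
from h import *
px,py,yaw=[float(v) for v in open('pose').read().split()]
S=get_state(); Rt=R.from_quat(S['tcp_rot']); x=Rt.as_matrix()
print('t',S['time'],'F',np.round(S['contact_force'],2),'open',S['opening'],'tool y yaw',np.degrees(np.arctan2(x[1,1],x[0,1])),'q',np.round(S['qpos'],2))
c=R.from_euler('z',-yaw).apply(S['eef_pos']-[px,py,0]); print('TCP in case mm',np.round(c*1e3,1))
if len(sys.argv)>3:
    w=R.from_euler('z',yaw).apply(np.array([float(v) for v in sys.argv[1:4]])/1e3)+[px,py,0]
    print('tool delta mm',np.round(Rt.inv().apply(w-S['eef_pos'])*1e3,1))
E
echo .5006 -.0993 -.5066 > pose
python3 to.py 0 -45 190
python3 -c "
import cv2;a=cv2.imread('pics/top0.png')[160:235,265:365];cv2.imwrite('pics/t3.png',cv2.resize(a,(800,600),interpolation=cv2.INTER_CUBIC))"
```

```text
time: 1.7
eef_pos: [0.176, 0.6516, 0.2313]
tcp_rot: [0.763, 0.646, 0.0, -0.0]
contact_force: [-0.5, -0.1, -0.2]
opening: 0.682
finger_force: 0.0
time: 1.95
eef_pos: [0.176, 0.6516, 0.2313]
tcp_rot: [0.863, 0.505, 0.0, -0.0]
contact_force: [0.0, 0.5, 0.3]
opening: 0.679
finger_force: 0.0
time: 2.95
eef_pos: [0.4206, 0.3229, 0.2317]
tcp_rot: [0.862, 0.507, 0.0, 0.0]
contact_force: [0.5, 1.3, 0.2]
opening: 0.677
finger_force: 0.0
t 2.95 F [0.51 1.27 0.18] open 0.6770694554307131 tool y yaw -29.00744284309668 q [ 0.46 -0.04  1.93  0.    1.25  0.97]
TCP in case mm [-274.8  330.3  231.7]
tool delta mm [-375.5  274.7   41.6]
```

View pics/t3.png

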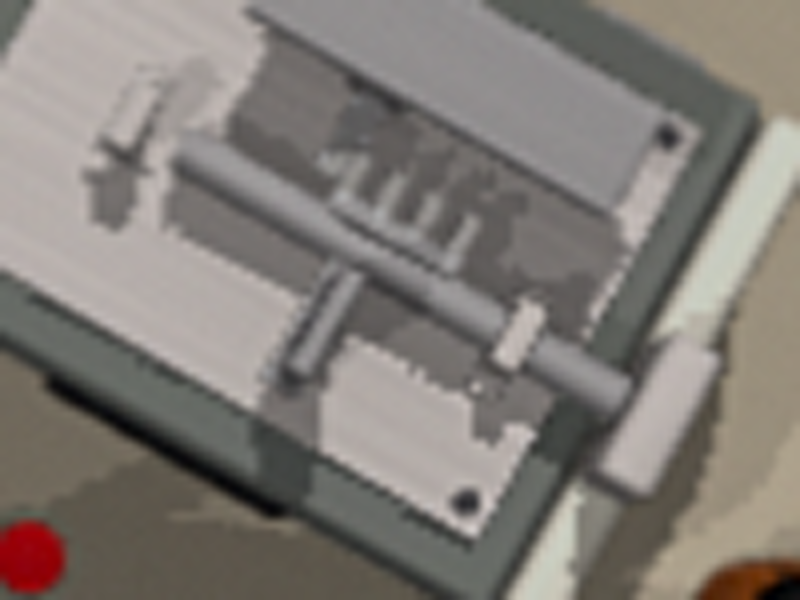

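```bash
python3 -m handwheel '[[[0.058,-0.031,0.023,0,0],[0.058,-0.031,0.023,0,0],[0.058,-0.031,0.023,0,0],[0.058,-0.031,0.023,0,0],[0.058,-0.031,0.023,0,0],[0.058,-0.031,0.023,0,0],[0.058,-0.031,0.023,0,0],[0.058,-0.031,0.023,0,0],[0.058,-0.031,0.023,0,0],[0.058,-0.031,0.023,0,0],[0.058,-0.031,0.023,0,0],[0.058,-0.031,0.023,0,0]]]' && python3 to.py 0 -45 140
```

```text
time: 3.95
eef_pos: [0.4806, -0.1369, 0.2318]
tcp_rot: [0.862, 0.507, 0.0, 0.0]
contact_force: [-0.6, 0.1, -0.8]
opening: 0.681
finger_force: 0.0
t 3.95 F [-0.65  0.07 -0.78] open 0.6813870371121392 tool y yaw -29.03262360204937 q [-0.48 -0.11  2.    0.    1.25  0.03]
TCP in case mm [  0.8 -42.5 231.8]
tool delta mm [-2.5 -0.9 91.8]
```

```bash
python3 -m handwheel '[[[0.058,-0.002,-0.001,0.03,0],[0.058,0,0,0.03,0],[0.058,0,0,0.03,0],[0.058,0,0,0,0],[0.058,0,0,0,0]]]' && python3 to.py && python3 - <<'E'
from h import *
a=viewer.read_camera('scene')[190:290,210:320]; b=viewer.read_camera('top')[150:250,255:365]
cv2.imwrite('pics/d.png',cv2.resize(np.vstack([a,b]),(330*3//2,600) if 0 else (495,600)) if 0 else cv2.resize(np.hstack([a,b]),(800,364),interpolation=cv2.INTER_CUBIC))
E
```

```text
time: 4.37
eef_pos: [0.4778, -0.1356, 0.1401]
tcp_rot: [0.862, 0.507, -0.001, -0.002]
contact_force: [-0.9, -0.6, 0.9]
opening: 0.678
finger_force: 0.0
t 4.3667 F [-0.88 -0.61  0.85] open 0.6776760389998026 tool y yaw -29.02504898507518 q [-0.48 -0.01  2.08  0.    1.07  0.03]
TCP in case mm [ -2.3 -42.9 140.1]
```

View pics/d.png

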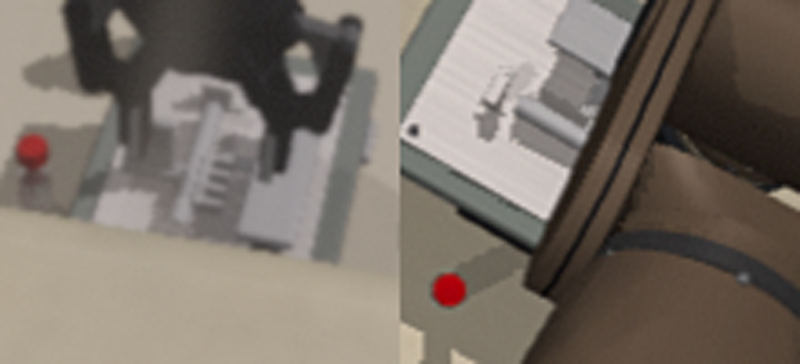

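```bash
python3 -m handwheel '[[[0.058,0,0.002,0.015,0],[0.058,0,0,0.005,0],[0.058,0,0,0,0]]]' && for i in 1; do :; done; python3 -m handwheel '[[[0.058,0,0,0.004,0],[0.058,0,0,0,0],[0.058,0,0,0,0]]]'; python3 -m handwheel '[[[0.058,0,0,0.004,0],[0.058,0,0,0,0],[0.058,0,0,0,0]]]'
```

```text
time: 4.72
eef_pos: [0.4809, -0.137, 0.122]
tcp_rot: [0.862, 0.508, 0.0, 0.0]
contact_force: [-0.4, 0.1, 0.5]
opening: 0.681
finger_force: 0.0
time: 4.97
eef_pos: [0.4809, -0.1372, 0.118]
tcp_rot: [0.862, 0.508, 0.0, 0.0]
contact_force: [-0.8, -1.0, -0.4]
opening: 0.679
finger_force: 0.0
time: 5.22
eef_pos: [0.4805, -0.137, 0.1131]
tcp_rot: [0.862, 0.507, -0.0, -0.0]
contact_force: [-0.3, 0.1, -0.2]
opening: 0.676
finger_force: 0.0
```

```bash
for i in 1; do python3 -m handwheel '[[[0.058,0,0,0.003,0],[0.058,0,0,0,0],[0.058,0,0,0,0]]]'; python3 -m handwheel '[[[0.058,0,0,0.002,0],[0.058,0,0,0,0],[0.058,0,0,0,0]]]';python3 -m handwheel '[[[0.058,0,0,0.002,0],[0.058,0,0,0,0],[0.058,0,0,0,0]]]'; done
```

```text
time: 5.47
eef_pos: [0.4804, -0.137, 0.11]
tcp_rot: [0.862, 0.507, -0.0, -0.0]
contact_force: [-0.5, -0.1, 0.1]
opening: 0.679
finger_force: 0.0
time: 5.72
eef_pos: [0.4809, -0.1373, 0.1089]
tcp_rot: [0.862, 0.507, 0.0, 0.0]
contact_force: [-1.1, 0.7, 3.3]
opening: 0.681
finger_force: 1.6
time: 5.97
eef_pos: [0.4809, -0.1373, 0.1067]
tcp_rot: [0.862, 0.507, 0.0, 0.0]
contact_force: [-1.8, 0.6, 3.2]
opening: 0.681
finger_force: 2.1
```

```bash
python3 -m handwheel '[[[0.058,0,0,0.0025,0],[0.058,0,0,0,0],[0.058,0,0,0,0]]]'; python3 -m handwheel '[[[0.058,0,0,0.0025,0],[0.058,0,0,0,0],[0.058,0,0,0,0]]]'; python3 to.py
```

```text
time: 6.22
eef_pos: [0.4809, -0.1373, 0.1041]
tcp_rot: [0.862, 0.507, 0.0, 0.0]
contact_force: [-1.1, 0.2, 5.3]
opening: 0.676
finger_force: 2.6
time: 6.47
eef_pos: [0.481, -0.1373, 0.1018]
tcp_rot: [0.862, 0.507, 0.0, 0.0]
contact_force: [-2.2, 1.6, 6.0]
opening: 0.678
finger_force: 3.1
t 6.4667 F [-2.18  1.64  5.95] open 0.6783490073289151 tool y yaw -29.01479408661244 q [-0.48  0.05  2.1  -0.    0.99  0.03]
TCP in case mm [  1.3 -42.8 101.8]
```

```bash
python3 -m handwheel '[[[0.058,0,0,0.001,0],[0.058,0.003,0,0,0],[0.058,0.003,0,0,0],[0.058,0.003,0,0,0],[0.058,0.003,0,0,0],[0.058,0.003,0,0,0],[0.058,0.002,0,0,0],[0.058,0.002,0,0,0]]]'; python3 to.py;python3 -m handwheel '[[[0.058,0.003,0,0,0],[0.058,0.003,0,0,0],[0.058,0.003,0,0,0],[0.058,0,0,0,0]]]'; python3 to.py
```

```text
time: 7.13
eef_pos: [0.4906, -0.1225, 0.1015]
tcp_rot: [0.862, 0.508, -0.0, 0.002]
contact_force: [-2.7, -5.5, 6.1]
opening: 0.68
finger_force: 4.0
t 7.1333 F [-2.67 -5.54  6.11] open 0.6795004329668696 tool y yaw -28.977640957497677 q [-0.44  0.06  2.09 -0.    0.99  0.06]
TCP in case mm [  2.5 -25.1 101.5]
time: 7.47
eef_pos: [0.4952, -0.1145, 0.1015]
tcp_rot: [0.862, 0.508, -0.0, 0.003]
contact_force: [-2.0, -4.0, 5.7]
opening: 0.677
finger_force: 3.5
t 7.4667 F [-2.03 -4.03  5.67] open 0.6774953569077216 tool y yaw -28.98213855603519 q [-0.43  0.07  2.08 -0.    0.99  0.08]
TCP in case mm [  2.6 -15.9 101.5]
```

```bash
python3 -m handwheel '[[[0.058,0.003,0,0.0005,0],[0.058,0.003,0,0,0],[0.058,0.003,0,0,0],[0.058,0.003,0,0,0],[0.058,0.003,0,0,0],[0.058,0.003,0,0,0]]]'; python3 to.py|tail -1;python3 -m handwheel '[[[0.058,0.003,0,0,0],[0.058,0.002,0,0,0],[0.058,0.002,0,0,0],[0.058,0.001,0,0,0],[0.058,0,0,0,0]]]'; python3 to.py|tail -1
```

```text
time: 7.97
eef_pos: [0.504, -0.0992, 0.1012]
tcp_rot: [0.862, 0.508, -0.0, 0.003]
contact_force: [-1.8, -5.9, 6.8]
opening: 0.677
finger_force: 4.1
TCP in case mm [  3.    1.7 101.2]
time: 8.38
eef_pos: [0.5081, -0.0921, 0.1012]
tcp_rot: [0.862, 0.508, -0.0, 0.003]
contact_force: [-2.0, -5.7, 6.5]
opening: 0.679
finger_force: 3.8
TCP in case mm [  3.    9.9 101.2]
```

```bash
for k in 1; do python3 -m handwheel '[[[0.058,0.0015,0,0,0],[0.058,0.0015,0,0,0],[0.058,0,0,0,0]]]'|grep -E "eef|force"; python3 -m handwheel '[[[0.058,0.0015,0,0,0],[0.058,0,0,0,0]]]'|grep -E "eef|force"; python3 -m handwheel '[[[0.058,0.0015,0,0,0],[0.058,0,0,0,0]]]'|grep -E "eef|force"; done; python3 to.py|tail -1
```

```text
eef_pos: [0.5095, -0.0895, 0.1012]
contact_force: [-0.2, -5.8, 7.1]
finger_force: 3.7
eef_pos: [0.5102, -0.0882, 0.1011]
contact_force: [-2.4, -5.6, 7.5]
finger_force: 3.8
eef_pos: [0.5107, -0.0873, 0.1011]
contact_force: [-2.5, -6.9, 7.1]
finger_force: 5.1
TCP in case mm [  3.   15.4 101.1]
```

```bash
python3 -m handwheel '[[[0.058,0.0015,0,0,0],[0.058,0,0,0,0]]]'|grep -E "eef|force"; python3 -m handwheel '[[[0.058,0.0015,0,0,0],[0.058,0,0,0,0]]]'|grep -E "eef|force"; python3 to.py|tail -1
```

```text
eef_pos: [0.5108, -0.0871, 0.1012]
contact_force: [-5.2, -10.2, 7.8]
finger_force: 7.6
eef_pos: [0.5109, -0.087, 0.1012]
contact_force: [-8.5, -15.6, 9.1]
finger_force: 9.8
TCP in case mm [  3.   15.7 101.2]
```

```bash
python3 -m handwheel '[[[0.058,-0.0025,0,0,0],[0.058,0,0,0,0],[0.058,0,0,-0.004,0],[0.058,0,0,-0.006,0],[0.058,0,0,-0.015,0],[0.058,0,0,-0.03,0],[0.058,0,0,-0.04,0],[0.058,0,0,-0.04,0],[0.058,0,0,0,0]]]'; python3 -m handwheel '[[[0.058,-0.03,-0.03,0,0],[0.058,-0.03,-0.03,0,0],[0.058,-0.028,-0.028,0,0],[0.058,0,-0.01,0,0],[0.058,0,0,0,0]]]'; python3 - <<'E'
from h import *
a=viewer.read_camera('scene')[150:270,190:340]
b=viewer.read_camera('top')[120:240,215:365]
cv2.imwrite('pics/e.png',cv2.resize(np.hstack([a,b]),(800,320),interpolation=cv2.INTER_CUBIC))
px,py,yaw=.5006,-.0993,-.5066
for n in ('scene','top'):
    for k,z in (('bolt_tab',.132),('catch_top',.114),('control_vial_0',0),('oil_dropper',0),('stain_b',0)):
        for d in viewer.pinpoint(n,k)[:1]:
            w=at(n,d['xy'][0]*512,d['xy'][1]*384,z); print(n,k,d['confidence'],np.round(w,3),np.round(R.from_euler('z',-yaw).apply(w-[px,py,0])*1e3))
E
```

```text
time: 10.05
eef_pos: [0.514, -0.0856, 0.2435]
tcp_rot: [0.862, 0.507, 0.005, 0.006]
contact_force: [0.8, -1.1, 1.8]
opening: 0.678
finger_force: 0.0
time: 10.47
eef_pos: [0.381, -0.1129, 0.2334]
tcp_rot: [0.862, 0.506, -0.0, -0.001]
contact_force: [0.1, 0.4, -0.5]
opening: 0.677
finger_force: 0.0
scene bolt_tab 0.79 [ 0.481 -0.059  0.132] [-37.  26. 132.]
scene catch_top 0.83 [ 0.526 -0.128  0.114] [ 36. -13. 114.]
scene control_vial_0 0.51 [ 0.401 -0.017 -0.   ] [-127.   24.   -0.]
scene stain_b 0.72 [ 0.542  0.076 -0.   ] [-48. 173.  -0.]
top bolt_tab 0.85 [ 0.475 -0.057  0.132] [-43.  24. 132.]
top catch_top 0.92 [ 0.523 -0.128  0.114] [ 34. -15. 114.]
top stain_b 0.74 [0.552 0.065 0.   ] [-35. 169.   0.]
```

View pics/e.png

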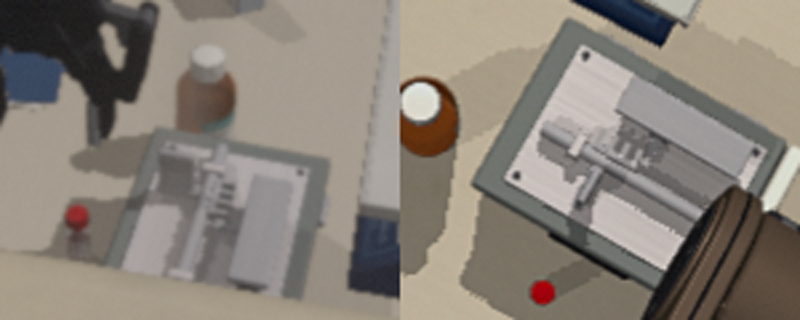

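The tab has moved from about y = -15 to +26 mm in the case frame, which is the full travel. The catch plate reads at its rest position, and the vial and brown bottle still stand where they were. The arm is clear of everything.

```bash
python3 -c "
from plant import sign_off; print(sign_off())"
```

```text
the job is handed in; nothing more can be done
None
```

The bolt is drawn to its open stop (about 41–42 mm by the cameras). The catch, held down throughout, looks sprung back up; the vial and large bottle have not moved, but the arm hid the dropper bottle in the final picture. The job is handed in.

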